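# Dispense a chocolate ball and offer it on the dish

### The arm

A 6-joint arm with a two-finger parallel gripper is mounted at the origin on the work surface. World frame = base frame: x ahead of the robot, y to its left, z up, the work surface at z = 0. Lengths are in m, angles in rad, forces in N, time in s.
With the tool pointing down it reaches from about 0.3 to 0.775 m from the base axis. Payload 14.6 kg.
Tool frame: the origin (TCP) lies at the centre of the arm's flange, where the gripper is bolted on; the fingertips stand 199 mm ahead of it and the grasp point (between the pads) lies ctrl.tcp_to_grasp ahead of it (ctrl.tcp_to_grasp is the distance from the TCP to the grasp point, in m); z points along the fingers, y is the line along which they close (so a half turn about z gives the same grasp; the last joint's range is limited). The gripper opens to 94 mm and grips with 3 to 60 N. Pads are 16 mm wide; open, the fingers measure 119 mm over their backs; the gripper's body (75 mm by 177 mm) begins 78 mm behind the grasp point.
Start: joints at [-1.385, 0.3, 1.521, -0, 1.321, -0.067], TCP at [0.138, -0.533, 0.405] pointing down, gripper open.
Joint ranges: [-3.03, 3.03], [-0.79, 2.21], [0.23, 2.52], [-1.04, 4.18], [0, 3.07], [-2.55, 2.55]. Speed limits (rad/s): [2.22, 2.22, 2.57, 3.14, 3.14, 3.14].

### API

Orientations are given as [roll, pitch, yaw] about the fixed x, y, z axes, in that order (R = Rz(yaw) Ry(pitch) Rx(roll)).
In Python, from station import ctrl gives the robot as it stands. The module is installed in compiled form; this text tells all that it offers.
- The arm moves only by the shell command python3 -m jog 'ROWS' [OPENING] [FORCE]. ROWS is JSON, a list of rows, each a list of 6 numbers: the shift along the tool's x, y, z in cm, then the turn, a rotation vector about the tool's x, y, z in rad. In form: [[tx, ty, tz, ax, ay, az], ...]. A call has 1 to 8 rows; each row is the pose to reach, as a shift and turn from the pose commanded when the call began, along the tool's axes at that moment; what a row does not reach only later rows make up. A row lasts 1/10 s, in which the tool goes at most 50 mm and 8.59 degrees, less where a joint would pass 70% of its speed; a pose out of reach is approached as far as the arm can. A call with a gripper value outside its range is refused whole. OPENING is the opening in per cent of the stroke, from 0 (shut) to 100 (fully open), set as the call begins (- or left out, the last holds). The fingers move at their own pace and stop on an object; FORCE is the grip in N (left out, the last holds). Time passes only in rows, so rows that repeat a pose let the fingers close. It gives the time, the measured TCP pose, the force, the opening and the grip force at its end, in the units of the state.
- ctrl.get_obs(): the state, without advancing time (a new reading comes with each control period).
- ctrl.camera(name): name is "scene" or "top" or "wrist"; returns a dict with "img" (420x560x3 uint8, blue, green, red), "intrinsics" (3x3 intrinsics, pixels), "R" (3x3) and "t" (3): a world point X has camera coordinates R X + t. Camera axes: x right, y down, z forward; pixel columns grow to the right and rows downward; lengths in m; the calibration is good to about 2 mm. A picture is of the moment at which its call begins. There is no depth.
- ctrl.hand_in(): hands the job in; it is judged then, once.
The state is a dict: "time_s": time; "qpos": joint angles; "joint_vel": joint speeds; "tau": joint torques, N m; "ee_pos": TCP position; "eef_rot": TCP orientation; "force": force on the tool from outside, world axes, zero at the start; "moment": the same for the moment, N m; "grip_width": finger opening in m; "grip_force": force on a finger pad.
Only numpy, scipy, OpenCV 4.12 (cv2) and the standard library are available. Lean on these libraries where they do the work, as an engineer would, in place of code of your own. Each camera call takes 0.05 s, during which the arm holds its last target. There are 200 camera calls.

### The job

Pull the dispenser's sprung slide out by its upright tab just to the engraved mark (31 mm out, not past it), hold it there a moment so that a chocolate ball rolls into the dish, and let the slide go fully home. When the ball has come to rest, pick the dish up by its arched handle, lift it clear first, and then turn it a quarter turn so that its tongue, which now points away from the dispenser, points straight towards the customers (the way the dispenser's back faces, opposite to the slide's tab), keeping the dish level and the ball in the middle all the way. Finish while still holding the dish still and level about 10 cm above its place on the tray, with the ball centred; leave the cup, the napkin box and the sugar jar alone.

Things in the scene. Friction and masses are not known exactly. Their poses are not given: they have to be found in the camera images.
- dispenser: Fixed chocolate-ball dispenser: grey body 100 (x) x 90 (y) x 160 mm high with a clear round hopper (92 mm across) on top, reaching 227 mm. Origin on the counter under the body's centre; z up; x points to its back (the customers' side), and its front, with the slide, faces -x; a steel chute leaves its left (+y) side and ends 80 mm from the origin, its side walls 66 mm high. A 4 mm thick steel tray (150 x 270 mm, from y = -65 to +205 mm) is under it and under the dish.
- slide (a joint): Travel of the sprung slide in m: 0 fully home, growing as it is pulled along the dispenser's -x (level); stop at 0.050. The engraved line across the 28 mm wide blade comes level with the front face at 0.031. The ball drops at about 0.024; past about 0.040 is too far. The spring resists with about 2.5 N at home and 6 N at the mark and draws the slide home when it is let go. The ball takes about 1 s to roll into the dish and settle.
- slide_tab (a point): Grip point of the slide's upright aluminium tab, which is 10 mm thick (dispenser's y), 24 mm long (x) and 50 mm high; the point is in its middle, 17 mm below its top. Moves with the slide; with the slide home it is 63 mm in front of the body's face and 122 mm above the counter.
- dish: Loose steel dish, 112 mm across and 36 mm deep overall, 0.18 to 0.29 kg, with an arched handle whose level bar runs along the dish's x over its centre. Origin at the centre of the underside; z up; y points to the tongue. It stands on the 4 mm tray, 140 mm to the left (+y) of the dispenser's origin, its axes within 5 degrees those of the dispenser. The inside slopes down at about 23 degrees to a flat middle 20 mm across.
- dish_bar (a point): Middle of the handle's bar: 117 mm long (dish's x), 12 mm thick (dish's y), 18 mm high, its centre 94 mm above the underside; under it is free space down to the dish.
- dish_floor (a point): Centre of the dish's inner floor, 8.5 mm above its underside.
- dish_tongue (a point): Outer end of the flat tongue (24 mm wide, 3 mm thick) on the rim, 83 mm from the dish's axis along its y, 34 mm above the underside.
- ball_center (a point): Centre of the loose chocolate ball, 26 mm across, about 14 g; at the start it lies inside the dispenser on the slide's blade. At rest in the dish its centre is 13 mm above dish_floor.
- cup: Bystander: white mug, 76 mm across, 62 mm high. Origin under its centre.
- napkins: Bystander: dark box of napkins, 120 x 100 x 62 mm. Origin under its centre.
- sugar: Bystander: glass sugar jar, 64 mm across, 130 mm high. Origin under its centre.
Not all that is in view belongs to the job. What is shaped like the dish but blue, purple or turquoise is not meant.

How it is judged:
On the way, in this order (a step that is already met when the one before it is completed fails the run):
1. the slide is held at the mark (26 to 36 mm out) (value of joint slide between 0.026 and 0.036 m and contact force between the fingers and slide above 0.5 N), for 0.3 s.
2. the slide is home again and the ball lies at rest in the middle of the dish, still on its tray (value of joint slide below 0.003 m and horizontal distance between ball_center and dish_floor below 0.015 m and distance between ball_center and dish_floor below 0.022 m and linear speed of ball below 0.03 m/s and z of dish_floor in the frame of dispenser below 0.018 m), for 0.2 s.
3. the dish is lifted level off the tray, not yet turned, with the ball in it (z of dish_floor in the frame of dispenser above 0.035 m and horizontal distance between ball_center and dish_floor below 0.015 m and distance between ball_center and dish_floor below 0.022 m and angle between the x axis of dish and the x axis of dispenser, either way round below 0.5 rad and angle between dish's own z axis and vertical below 0.15 rad), for 0.05 s.
At the end, for the whole second after the job is handed in: Gripper holds dish still, underside 60-180 mm up, within 40 mm of its place on the tray (60 mm away from the dispenser), touching nothing else, level to 0.1 rad, tongue towards the dispenser's back to 0.2 rad; ball at rest within 15 mm of its centre; slide home (under 3 mm) (height (world z) of dish between 0.06 and 0.18 m and contact force between the fingers and dish above 1 N and contact force between dish and dispenser below 0.1 N and contact force between dish and cup below 0.1 N and contact force between dish and napkins below 0.1 N and contact force between dish and sugar below 0.1 N and angle between the y axis of dish and the x axis of dispenser, either way round below 0.2 rad and x of dish_tongue in the frame of dispenser above 0.03 m and x of dish_floor in the frame of dispenser between -0.04 and 0.04 m and y of dish_floor in the frame of dispenser between 0.1 and 0.2 m and angle between dish's own z axis and vertical below 0.1 rad and horizontal distance between ball_center and dish_floor below 0.015 m and distance between ball_center and dish_floor below 0.022 m and linear speed of dish below 0.02 m/s and angular speed of dish below 0.3 rad/s and linear speed of ball below 0.03 m/s and value of joint slide below 0.003 m); the arm keeps its last pose, push and grip.
It fails at once if the slide is pulled past the mark (more than 40 mm) (value of joint slide above 0.04 m).
It fails at once if the ball runs off the middle of the lifted dish (more than 25 mm) (z of dish_floor in the frame of dispenser above 0.028 m and horizontal distance between ball_center and dish_floor above 0.025 m).
It fails at once if the dish is tipped more than 0.25 rad (angle between dish's own z axis and vertical above 0.25 rad).
It fails at once if the cup, the napkin box or the sugar jar is disturbed (moved 20 mm) (distance of any of cup, napkins, sugar from where it was at the start of the episode above 0.02 m).
It also fails if it takes over 64 s, if anything falls off the work surface, if the arm or the gripper's body presses on something with over 40 N, if the wrist force passes 120 N, or if a joint passes its speed limit or range.

## Working session

There is one attempt and no reset: what is moved stays moved. The work goes in short steps, Python scripts to look and compute and a shell command to move; the robot and the scene stay as the last step left them, time stands still between calls to the robot, and variables do not carry over. Pictures are saved under pics/ and viewed, at most 10 in all, crops included, and the job is handed in when it is done.

```bash
mkdir -p pics; python3 - <<'E'
from station import ctrl
import cv2,numpy as np
o=ctrl.get_obs();print({k:np.round(v,3) for k,v in o.items()},ctrl.tcp_to_grasp)
for n in ("scene","top"):
    c=ctrl.camera(n);cv2.imwrite(f"pics/{n}0.png",c["img"]);print(n,np.array(c["intrinsics"]).round(1).tolist(),np.array(c["R"]).round(3).tolist(),np.array(c["t"]).round(3))
E
```

```text
{'time_s': np.float64(0.0), 'qpos': array([-1.385,  0.3  ,  1.522, -0.   ,  1.321, -0.067]), 'joint_vel': array([ 0.001, -0.001, -0.001,  0.   ,  0.001,  0.001]), 'tau': array([ 3.0000e-03, -5.3180e+01, -3.5274e+01,  7.1000e-02,  2.4000e-02,
       -0.0000e+00]), 'ee_pos': array([ 0.138, -0.532,  0.404]), 'eef_rot': array([-3.14 , -0.   ,  0.253]), 'force': array([0.281, 0.442, 0.303]), 'moment': array([-0.007, -0.055, -0.03 ]), 'grip_force': np.float64(0.0), 'grip_width': np.float64(0.094)} 0.1804
scene [[430.4, 0.0, 281.7], [0.0, 430.4, 211.5], [0.0, 0.0, 1.0]] [[0.73, 0.683, 0.004], [0.462, -0.49, -0.74], [-0.504, 0.542, -0.673]] [-0.367 -0.205  1.517]
top [[427.5, 0.0, 276.7], [0.0, 427.5, 212.0], [0.0, 0.0, 1.0]] [[-0.007, -1.0, -0.002], [-0.996, 0.007, -0.093], [0.093, 0.001, -0.996]] [-0.039  0.585  1.19 ]
```

View pics/top0.png

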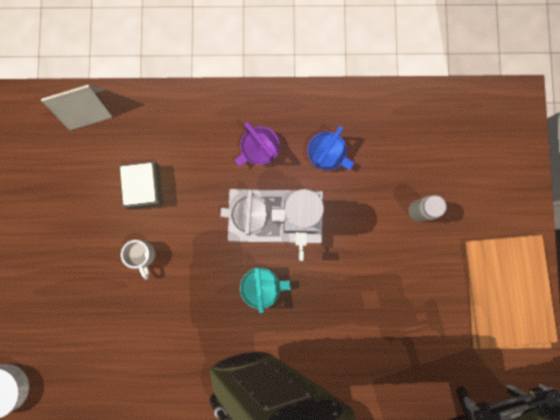

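View pics/scene0.png

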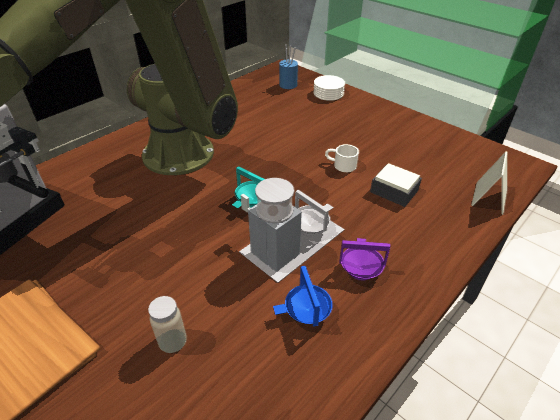

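Top view: the steel dish is at (249,214) with its tongue at (225,213). The dispenser hopper is at (304,208) and the tab at (301,250), facing the robot. Lookalikes are blue (327,150), purple (260,146) and turquoise (262,289), so I choose the steel one on the tray. Next I'll check it in a close crop.

```bash
python3 - <<'E'
import cv2
i=cv2.imread("pics/top0.png")[175:275,210:340]
cv2.imwrite("pics/crop0.png",cv2.resize(i,None,fx=6,fy=6,interpolation=cv2.INTER_CUBIC))
E
cat > h.py <<'E'
import numpy as np,cv2
from station import ctrl
def ray(c,px,z):
    K,R,t=[np.array(c[k],float) for k in("intrinsics","R","t")]
    d=R.T@np.linalg.solve(K,[*px,1]);o=-R.T@t
    return (o+d*(z-o[2])/d[2])[:2]
def proj(c,X):
    K,R,t=[np.array(c[k],float) for k in("intrinsics","R","t")]
    p=K@(R@np.array(X)+t);return p[:2]/p[2]
E
```

```text
(no output)
```

View pics/crop0.png

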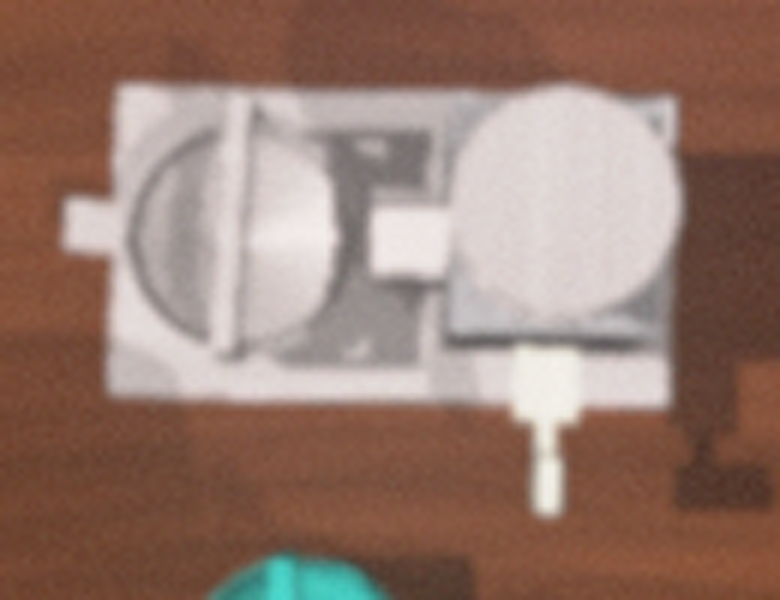

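The crop shows the steel dish with its bar from (240,97) to (228,357), its tongue at (88,224), the tab top at (548,486), and the tray corners. All are crop pixels at 6x with offset (210,175). It is the grey dish, as described.

```bash
python3 - <<'E'
from h import *
c=ctrl.camera("top")
P=lambda u,v,z:ray(c,(210+(u-2.5)/6,175+(v-2.5)/6),z)
T=np.array([P(*p,.004) for p in((117,87),(108,398),(672,407),(678,90))]);print("tray",T.round(4))
e=((T[0]+T[1])-(T[2]+T[3]))/2; yaw=np.arctan2(-e[0],e[1])
e2=((T[0]+T[3])-(T[1]+T[2]))/2; print("yaw",yaw,np.arctan2(e2[1],e2[0]),np.hypot(*e),np.hypot(*e2))
ey=np.array([-np.sin(yaw),np.cos(yaw)]);ex=np.array([ey[1],-ey[0]])
O=T.mean(0)-0.07*ey;print("O",O,"tab exp",O-.113*ex,"dish exp",O+.14*ey)
print("tab top",P(548,486,.139),"ends",P(548,457,.139),P(548,516,.139))
a,b=P(240,97,.107),P(228,357,.107);print("bar",a,b,(a+b)/2,np.hypot(*(a-b)),"yaw",np.arctan2(*(a-b)[::-1]))
print("tongue",P(63,225,.039),"hopper",P(567,203,.227))
print("turq",ray(c,(262,289),.04))
E
```

```text
tray [[ 0.6555  0.0953]
 [ 0.5045  0.0991]
 [ 0.4983 -0.172 ]
 [ 0.652  -0.1775]]
yaw -0.01793868534995214 -0.030692252376403693 0.2719584644318459 0.15239647074182344
O [ 0.57630649 -0.1087461 ] tab exp [ 0.46332467 -0.10671914] dish exp [0.57881777 0.03123138]
tab top [ 0.46205946 -0.10456843] ends [ 0.47438579 -0.10472158] [ 0.44933532 -0.10441034]
bar [0.63521031 0.02877791] [0.51944105 0.03421398] [0.57732568 0.03149594] 0.1158968127135379 yaw -0.046921553996818556
tongue [0.58493387 0.11649836] hopper [ 0.57443996 -0.1087077 ]
turq [ 0.36986252 -0.00096123]
```

```bash
cat >> h.py <<'E'
from scipy.spatial.transform import Rotation as Ro
def row(x,y,z,yaw):
    "row that takes the tool, pointing down, with its grasp point to x,y,z"
    o=ctrl.get_obs();R=Ro.from_euler("xyz",o["eef_rot"])
    s=R.inv().apply(np.array([x,y,z+ctrl.tcp_to_grasp])-o["ee_pos"])*100
    w=(R.inv()*Ro.from_euler("xyz",[np.pi,0,yaw])).as_rotvec()
    print("row",s.round(2),w.round(3),"F",o["force"].round(1),"t",round(float(o["time_s"]),1),"q",o["qpos"].round(2))
E
python3 -c "
from h import *
row(.4625,-.1055,.22,np.pi-.022)"
```

```text
row [ 42.14 -33.22   0.42] [-0.000e+00 -1.000e-03 -2.867e+00] F [ 0.4 -0.5 -0.7] t 0.1 q [-1.38  0.3   1.52  0.    1.32 -0.07]
```

```bash
python3 -m jog '[[42.14,-33.22,0.42,0,0,-1.2],[42.14,-33.22,0.42,0,0,-1.2],[42.14,-33.22,0.42,0,0,-1.2],[42.14,-33.22,0.42,0,0,-1.2],[42.14,-33.22,0.42,0,0,-1.2],[42.14,-33.22,0.42,0,0,-1.2],[42.14,-33.22,0.42,0,0,-1.2],[42.14,-33.22,0.42,0,0,-1.2]]' 50
python3 -c "
from h import *
row(.4625,-.1055,.22,np.pi-.022)"
```

```text
time_s: 0.95
ee_pos: [0.3805, -0.2123, 0.4016]
eef_rot: [3.141, 0.0, 1.459]
force: [0.9, -1.1, -0.2]
grip_width: 0.0467
grip_force: 0.0
row [11.53  6.96  0.12] [ 0.     0.    -1.661] F [ 0.9 -1.1 -0.2] t 0.9 q [-0.59  0.04  1.83 -0.    1.27 -0.48]
```

```bash
python3 -m jog '[[11.53,6.96,0.1,0,0,-1.2],[11.53,6.96,0.1,0,0,-1.2],[11.53,6.96,0.1,0,0,-1.2],[11.53,6.96,0.1,0,0,-1.2],[11.53,6.96,0.1,0,0,-1.2],[11.53,6.96,0.1,0,0,-1.2],[11.53,6.96,0.1,0,0,-1.2],[11.53,6.96,0.1,0,0,-1.2]]'
python3 -m jog '[[0,0,0,0,0,-0.15],[0,0,0,0,0,-0.3],[0,0,0,0,0,-0.46],[0,0,0,0,0,-0.46],[0,0,0,0,0,-0.46],[0,0,0,0,0,-0.46],[0,0,0,0,0,-0.46]]'
python3 - <<'E'
from h import *
row(.4625,-.1055,.124,np.pi-.022)
c=ctrl.camera("wrist");cv2.imwrite("pics/w1.png",c["img"])
print(proj(c,[.4625,-.1055,.139]),proj(c,[.4625,-.1055,.122]))
E
```

```text
time_s: 1.75
ee_pos: [0.4624, -0.1078, 0.4003]
eef_rot: [-3.142, -0.0, 2.659]
force: [0.1, 0.8, -0.3]
grip_width: 0.0473
grip_force: 0.0
time_s: 2.45
ee_pos: [0.4624, -0.1079, 0.4005]
eef_rot: [-3.142, -0.0, 3.111]
force: [-0.8, 0.0, -0.4]
grip_width: 0.0474
grip_force: 0.0
row [0.   0.24 9.61] [-0.    -0.    -0.009] F [-0.8  0.  -0.4] t 2.5 q [-0.31  0.14  1.73 -0.    1.28 -1.85]
[289.74063933 219.17589196] [289.50570903 212.72158452]
```

View pics/w1.png

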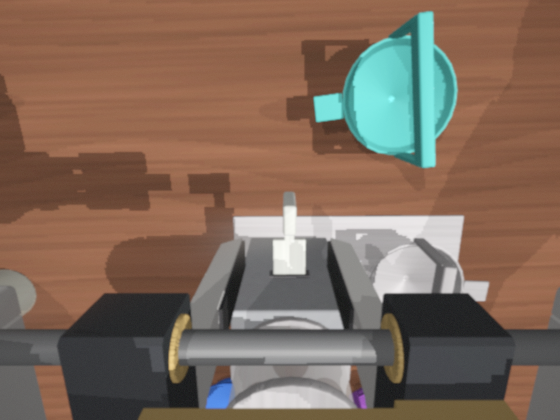

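The wrist view puts the tab's top at column ~290, rows 193–240. The calibrated prediction of (290,219) agrees. I'll descend.

```bash
python3 -m jog '[[0,0.24,3,0,0,-0.009],[0,0.24,6,0,0,-0.009],[0,0.24,8,0,0,-0.009],[0,0.24,9.6,0,0,-0.009],[0,0.24,9.6,0,0,-0.009],[0,0.24,9.6,0,0,-0.009]]'
python3 -m jog '[[0,0,0,0,0,0],[0,0,0,0,0,0],[0,0,0,0,0,0],[0,0,0,0,0,0],[0,0,0,0,0,0],[0,0,0,0,0,0],[0,0,0,0,0,0],[0,0,0,0,0,0]]' 0 30
python3 -c "
from h import *
row(.4625,-.1055,.124,np.pi-.022)"
```

```text
time_s: 3.1
ee_pos: [0.4627, -0.1055, 0.305]
eef_rot: [-3.142, 0.0, 3.121]
force: [0.5, 0.1, 0.3]
grip_width: 0.047
grip_force: 0.0
time_s: 3.9
ee_pos: [0.4625, -0.1054, 0.3046]
eef_rot: [3.141, 0.0, 3.122]
force: [-1.3, 2.8, 3.2]
grip_width: 0.0097
grip_force: 30.0
row [ 0.   -0.01  0.02] [0.    0.    0.002] F [-1.3  2.8  3.2] t 3.9 q [-0.3   0.25  1.84  0.    1.05 -1.85]
```

```bash
python3 -m jog '[[0.6,0,0,0,0,0],[1.3,0,0,0,0,0],[2.0,0,0,0,0,0],[2.6,0,0,0,0,0],[3.0,0,0,0,0,0],[3.1,0,0,0,0,0],[3.1,0,0,0,0,0],[3.1,0,0,0,0,0]]'
python3 - <<'E'
from h import *
c=ctrl.camera("top");i=c["img"];cv2.imwrite("pics/t2.png",cv2.resize(i[175:275,210:340],None,fx=6,fy=6,interpolation=cv2.INTER_CUBIC))
row(.4625,-.1055,.124,np.pi-.022)
E
```

```text
time_s: 4.7
ee_pos: [0.4315, -0.1047, 0.3046]
eef_rot: [3.141, 0.002, 3.122]
force: [6.7, 5.7, -0.6]
grip_width: 0.0095
grip_force: 30.0
row [-3.1  -0.02  0.03] [0.    0.002 0.002] F [ 5.7  4.2 -0.4] t 4.8 q [-0.32  0.18  1.92  0.    1.04 -1.87]
```

View pics/t2.png

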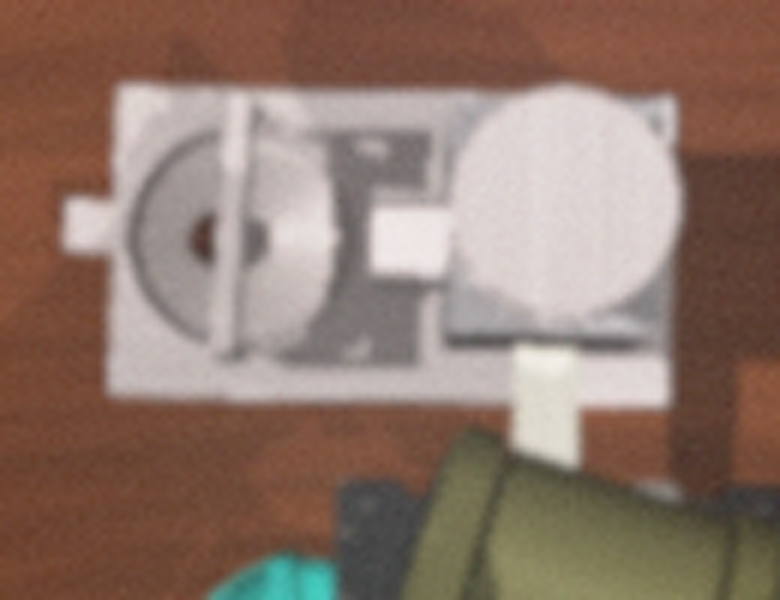

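The slide is out with a ~6 N spring force, and a brown ball already shows in the dish at crop (205,240). I'll hold a moment longer, guide the slide back, then release it.

```bash
python3 -m jog '[[0,0,0,0,0,0],[0,0,0,0,0,0],[0,0,0,0,0,0],[-1,0,0,0,0,0],[-2,0,0,0,0,0],[-2.7,0,0,0,0,0],[-3.0,0,0,0,0,0],[-3.0,0,0,0,0,0]]'
python3 -m jog '[[0,0,0,0,0,0],[0,0,0,0,0,0],[0,0,0,0,0,0],[0,0,0,0,0,0],[0,0,0,0,0,0],[0,0,0,0,0,0],[0,0,-2,0,0,0],[0,0,-4,0,0,0]]' 50
python3 -m jog '[[0,0,-4,0,0,0],[0,0,-6.5,0,0,0],[0,0,-6.5,0,0,0],[0,0,-6.5,0,0,0]]'
python3 - <<'E'
from h import *
row(.577,.0315,.19,np.pi-.047)
E
```

```text
time_s: 5.55
ee_pos: [0.4617, -0.1054, 0.3046]
eef_rot: [3.141, 0.001, 3.122]
force: [2.8, 2.9, 2.6]
grip_width: 0.0095
grip_force: 30.0
time_s: 6.35
ee_pos: [0.4614, -0.1055, 0.3447]
eef_rot: [3.141, -0.001, 3.122]
force: [-0.8, 0.2, 0.0]
grip_width: 0.0471
grip_force: 0.0
time_s: 6.75
ee_pos: [0.4614, -0.1054, 0.4093]
eef_rot: [-3.141, 0.0, 3.122]
force: [-0.3, 0.1, 0.2]
grip_width: 0.0469
grip_force: 0.0
row [-11.29  13.92   3.89] [-0.     0.     0.027] F [-0.3  0.1  0.2] t 6.8 q [-0.3   0.12  1.72 -0.    1.29 -1.85]
```

```bash
python3 -m jog '[[0,5,0,0,0,0.027],[0,10,0,0,0,0.027],[0,13.9,0,0,0,0.027],[-4,13.92,0,0,0,0.027],[-8,13.92,0,0,0,0.027],[-11.29,13.92,0,0,0,0.027],[-11.29,13.92,0,0,0,0.027],[-11.29,13.92,0,0,0,0.027]]'
python3 - <<'E'
from h import *
row(.577,.0315,.098,np.pi-.047)
c=ctrl.camera("wrist");cv2.imwrite("pics/w3.png",c["img"])
for s in(-1,0,1):
  print(proj(c,[.577+s*.058,.0315-s*.058*.047,.107]))
E
```

```text
time_s: 7.55
ee_pos: [0.5772, 0.0315, 0.4075]
eef_rot: [-3.141, -0.003, 3.095]
force: [-0.3, 1.2, -0.3]
grip_width: 0.0469
grip_force: 0.0
row [-0.02  0.   12.91] [-0.    -0.003  0.   ] F [-0.3  1.2 -0.3] t 7.5 q [-0.01  0.36  1.43  0.    1.35 -1.53]
[286.59580555 137.99310718]
[286.56759386 206.30703468]
[286.54220263 267.79128907]
```

View pics/w3.png

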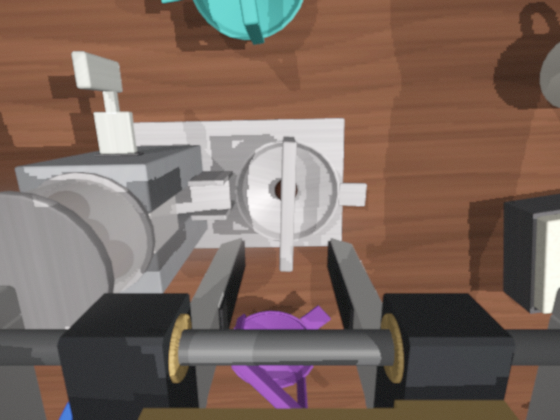

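The wrist view shows the bar running from (289,138) to (287,270), about 1 px from the prediction. The ball is in the middle near (285,190), and the tab is home. Descending.

```bash
python3 -m jog '[[0,0.05,3,0,0,0],[0,0.05,6,0,0,0],[0,0.05,8,0,0,0],[0,0.05,9.5,0,0,0],[0,0.05,11,0,0,0],[0,0.05,12.2,0,0,0],[0,0.05,12.9,0,0,0],[0,0.05,12.9,0,0,0]]'
python3 -m jog '[[0,0,0,0,0,0],[0,0,0,0,0,0],[0,0,0,0,0,0],[0,0,0,0,0,0],[0,0,0,0,0,0],[0,0,0,0,0,0],[0,0,0,0,0,0],[0,0,0,0,0,0]]' 0 25
python3 -c "
from h import *
row(.577,.0315,.198,np.pi-.047)"
```

```text
time_s: 8.4
ee_pos: [0.5768, 0.032, 0.2799]
eef_rot: [-3.142, -0.001, 3.095]
force: [-0.1, -0.2, 0.4]
grip_width: 0.047
grip_force: 0.0
time_s: 9.2
ee_pos: [0.5772, 0.032, 0.2806]
eef_rot: [3.142, 0.0, 3.095]
force: [-0.2, 0.7, 0.6]
grip_width: 0.0119
grip_force: 24.9
row [ 0.02 -0.05 -9.78] [0. 0. 0.] F [-0.2  0.7  0.6] t 9.2 q [-0.01  0.49  1.56  0.    1.09 -1.53]
```

```bash
python3 -m jog '[[0,0,-0.2,0,0,0],[0,0,-0.6,0,0,0],[0,0,-1.2,0,0,0],[0,0,-2,0,0,0],[0,0,-2.8,0,0,0],[0,0,-3.6,0,0,0],[0,0,-4.3,0,0,0],[0,0,-4.7,0,0,0]]' - 40
python3 -m jog '[[0,0,-0.2,0,0,0],[0,0,-0.2,0,0,0],[0,0,-0.8,0,0,0],[0,0,-1.8,0,0,0],[0,0,-2.9,0,0,0],[0,0,-4,0,0,0],[0,0,-4.8,0,0,0],[0,0,-5.1,0,0,0]]'
python3 - <<'E'
from h import *
row(.577,.0315,.198,np.pi-.022-np.pi/2)
c=ctrl.camera("scene");p=proj(c,[.577,.0315,.13]).astype(int);print(p)
i=c["img"][p[1]-70:p[1]+70,p[0]-90:p[0]+90];cv2.imwrite("pics/s4.png",cv2.resize(i,None,fx=4,fy=4,interpolation=cv2.INTER_CUBIC))
E
```

```text
time_s: 10.0
ee_pos: [0.5772, 0.032, 0.3285]
eef_rot: [3.142, 0.001, 3.095]
force: [-1.1, -1.0, -2.6]
grip_width: 0.0115
grip_force: 39.9
time_s: 10.8
ee_pos: [0.5772, 0.032, 0.3798]
eef_rot: [3.141, 0.002, 3.095]
force: [-0.5, -0.3, -2.0]
grip_width: 0.0117
grip_force: 39.9
row [ 0.02 -0.05  0.14] [1.000e-03 1.000e-03 1.546e+00] F [-0.5 -0.3 -2. ] t 10.8 q [-0.01  0.38  1.47  0.    1.29 -1.53]
[310 192]
```

View pics/s4.png

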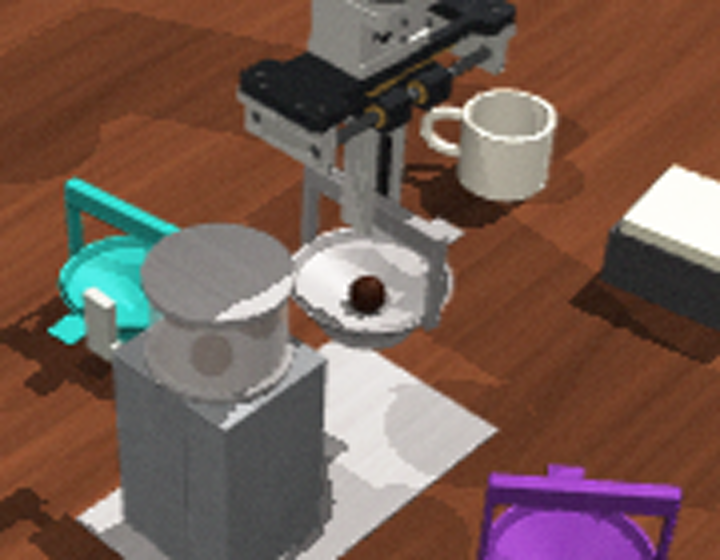

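The dish is lifted level and the ball sits in the middle, at crop (367,293). Now I'll turn it slowly.

```bash
python3 -m jog '[[0,0,0,0,0,0.02],[0,0,0,0,0,0.06],[0,0,0,0,0,0.12],[0,0,0,0,0,0.2],[0,0,0,0,0,0.28],[0,0,0,0,0,0.36],[0,0,0,0,0,0.44],[0,0,0,0,0,0.52]]'
python3 -m jog '[[0,0,0,0,0,0.08],[0,0,0,0,0,0.16],[0,0,0,0,0,0.24],[0,0,0,0,0,0.32],[0,0,0,0,0,0.4],[0,0,0,0,0,0.48],[0,0,0,0,0,0.56],[0,0,0,0,0,0.64]]'
python3 -m jog '[[0,0,0,0,0,0.08],[0,0,0,0,0,0.16],[0,0,0,0,0,0.23],[0,0,0,0,0,0.29],[0,0,0,0,0,0.34],[0,0,0,0,0,0.37],[0,0,0,0,0,0.386],[0,0,0,0,0,0.386]]'
python3 -m jog '[[0,0,0,0,0,0],[0,0,0,0,0,0],[0,0,0,0,0,0],[0,0,0,0,0,0],[0,0,0,0,0,0],[0,0,0,0,0,0],[0,0,0,0,0,0],[0,0,0,0,0,0]]'
python3 - <<'E'
from h import *
row(.577,.0315,.198,np.pi-.022-np.pi/2)
c=ctrl.camera("scene");p=proj(c,[.577,.0315,.13]).astype(int)
i=c["img"][p[1]-70:p[1]+70,p[0]-90:p[0]+90];cv2.imwrite("pics/s5.png",cv2.resize(i,None,fx=4,fy=4,interpolation=cv2.INTER_CUBIC))
E
```

```text
time_s: 11.65
ee_pos: [0.5771, 0.032, 0.3778]
eef_rot: [-3.141, -0.001, 2.57]
force: [1.1, 0.3, -2.2]
grip_width: 0.0119
grip_force: 39.9
time_s: 12.45
ee_pos: [0.5772, 0.032, 0.3779]
eef_rot: [-3.141, -0.0, 1.93]
force: [-0.2, 0.1, -2.7]
grip_width: 0.0118
grip_force: 39.9
time_s: 13.25
ee_pos: [0.5772, 0.032, 0.3783]
eef_rot: [-3.141, 0.0, 1.549]
force: [0.2, -0.2, -2.5]
grip_width: 0.0114
grip_force: 39.9
time_s: 14.05
ee_pos: [0.5772, 0.032, 0.3785]
eef_rot: [-3.142, -0.0, 1.549]
force: [0.2, 0.2, -2.6]
grip_width: 0.0114
grip_force: 39.9
row [-0.05 -0.02  0.01] [-0. -0.  0.] F [ 0.2  0.2 -2.6] t 14.1 q [-0.01  0.38  1.47  0.    1.29  0.01]
```

View pics/s5.png

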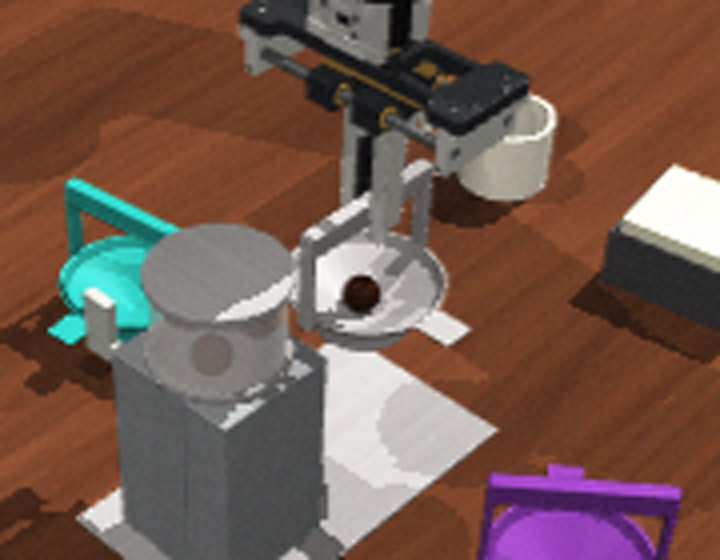

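The tongue now points to the customers' side, at crop (440,328), and the ball is near the middle at (361,293). I'll do one numeric check of the ball before handing in.

```bash
python3 -m jog '[[0,0,0,0,0,0],[0,0,0,0,0,0],[0,0,0,0,0,0],[0,0,0,0,0,0],[0,0,0,0,0,0],[0,0,0,0,0,0],[0,0,0,0,0,0],[0,0,0,0,0,0]]' | head -1
python3 - <<'E'
from h import *
c=ctrl.camera("scene");p=proj(c,[.577,.0315,.125]).astype(int)
def ball(i):
    m=(i.max(2)<75).astype(np.uint8);q=np.zeros_like(m);q[p[1]-8:p[1]+20,p[0]-12:p[0]+12]=1
    n,l,s,ce=cv2.connectedComponentsWithStats(m*q);k=1+s[1:,4].argmax();return ce[k],s[k]
for f in range(2):
    c=ctrl.camera("scene");b,s=ball(c["img"]);print(b,s,ray(c,b,.104+.0215),proj(c,[.577,.0315,.1255]))
E
```

```text
time_s: 14.9
[309.95652174 195.33333333] [306 191   9  10  69] [0.57987548 0.02724508] [310.16478543 194.11938895]
[309.95652174 195.33333333] [306 191   9  10  69] [0.57987548 0.02724508] [310.16478543 194.11938895]
```

The ball is at rest about 5 mm from the centre, and the dish is still and level.

```bash
python3 -c "
from station import ctrl
print(ctrl.hand_in())"
```

```text
the job is handed in; nothing more can be done
None
```

I've handed the job in; no verdict came back. The slide went out to about 31 mm and back home. The dish is held still and level about 10 cm above its place, with its tongue towards the customers and the ball at rest about 5 mm from the centre.

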